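Pop the spectrometer's sample hatch

ROBOT

A 7-joint arm with a two-finger parallel gripper is mounted at the origin on the work surface. World frame = base frame: x ahead of the robot, y to its left, z up, the work surface at z = 0. Lengths are in m, angles in rad, forces in N, time in s.
With the tool pointing down it reaches from about 0.425 to 0.825 m from the base axis. Payload 3.6 kg.
Tool frame: the origin (TCP) lies between the finger pads; the fingertips stand 14 mm ahead of it and the grasp point (between the pads) lies 5 mm behind it (env.tip_reach is the distance from the TCP to the fingertips, in m); z points along the fingers, y is the direction in which the jaws open and shut (so a half turn about z gives the same grasp; the last joint's range is limited). The gripper opens to 93 mm and grips with 3 to 60 N. Pads are 15 mm wide; open, the fingers measure 128 mm over their backs; the gripper's body (75 mm by 188 mm) begins 65 mm behind the grasp point.
Start: joints at [-1.196, 0.615, -0.013, 1.423, 0.008, 1.103, -0.04], TCP at [0.254, 0.598, 0.233] pointing down, gripper open.
Joint ranges: [-3.12, 3.12], [-0.3, 2.06], [-1.34, 1.32], [0.26, 2.42], [-1.36, 4.5], [0.01, 1.98], [-2.84, 2.84]. Speed limits (rad/s): [2.79, 2.79, 3.14, 3.14, 3.14, 3.14, 3.14].

INTERFACE

Orientations are given as [roll, pitch, yaw] about the fixed x, y, z axes, in that order (R = Rz(yaw) Ry(pitch) Rx(roll)).
In Python, from workcell import sensors, optics, env gives the robot as it stands.
- The arm moves only by the tool move_arm, never from a script. Its argument "commands" is a list that holds one entry, the list of rows, each a list of 5 numbers: the shift along the tool's x, y, z in units of 60 mm (1.0 is 60 mm), then the turn about the tool's z in units of 6 degrees (1.0 is 6 degrees), then the opening, from -1 (shut) to 1 (fully open), so that 0 is half open. A call has 1 to 5 rows; each row is the pose to reach, as a shift and turn from the pose commanded when the call began, along the tool's axes at that moment; what a row does not reach only later rows make up. A row lasts 1/8 s, in which the tool goes at most 62.5 mm and 10.7 degrees, less where a joint would pass 70% of its speed; a pose out of reach is approached as far as the arm can. A call with a gripper value outside its range is refused whole. The fingers move at their own pace and stop on an object; "newtons" is the grip in N (left out, the last holds). Time passes only in rows, so rows that repeat a pose let the fingers close. It gives the time, the measured TCP pose, the force and the opening at its end, in the units of the state.
- sensors.state(): the state, without advancing time (a new reading comes with each control period).
- optics.grab_frame(name): name is "scene" or "top" or "wrist"; returns (picture, depth): 420x560x3 uint8, blue, green, red; 420x560 float32, m along the optical axis (not along the pixel's ray), 0 where there is no reading.
- optics.calibration(name): a dict with "mtx" (3x3 intrinsics, pixels), "camera_from_world" (4x4, takes a point from world to camera coordinates). Camera axes: x right, y up, looking along -z (the intrinsics and any distortion apply to the point x, -y, -z); pixel columns grow to the right and rows downward; lengths in m; the calibration is good to about 2 mm. A picture is of the moment at which its call begins: read the wrist's pose just before it. calibration takes no time and is no camera call; for the wrist camera it gives the pose at the moment of the call.
- env.finish_job(): hands the job in, once; it reports no verdict.
The state is a dict: "time_s": time; "q": joint angles; "joint_vel": joint speeds; "joint_efforts": joint torques, N m; "tcp_pos": TCP position; "tcp_rot": TCP orientation; "force": force on the tool from outside, world axes, zero at the start; "torque": the same for the moment, N m; "finger_gap": finger opening in m.
Only numpy, scipy, OpenCV 4.12 (cv2) and the standard library are available. Lean on these libraries where they do the work, as an engineer would, in place of code of your own. Each camera call takes 0.05 s, during which the arm holds its last target. There are 200 camera calls.

TASK

Make the spectrometer's sample port ready for loading: first push the beam shutter's tab along its track all the way over the lens, then press the pad of the sample hatch (the hatch with the round window) down until its push-push latch lets go, just once, and back away so that the hatch springs fully open by itself and stays open. Only push and press with the fingertips: grip and lift nothing, do not touch the hatch again once it is open, and leave the ribbed lamp hatch and everything else as it is.

Things in the scene. Friction and masses are not known exactly. Their poses are not given: they have to be found in the camera images.
- sample_hatch_pad (a point): Sample hatch: grey plastic, with a round glass window in a 54 mm steel rim. Point: centre of the upper face of its press pad (ribbed, 24 x 44 mm, raised 4 mm), at the middle of the hatch's near edge, 151 mm above the bench. Axes while shut: x level from pad to hinge, y along the hinge, z up.
- sample_hatch (a joint): Sample hatch's hinge, rad: 0 shut and latched, negative pressed in (stop -0.08: pad 9 mm down), positive swung up (stop 1.15). Push-push latch: press the pad 7 to 9 mm down (about 3 N until the stop) and let go: its spring swings it up in about 1 s, following the withdrawing finger. Too shallow a press leaves it latched; pressing the open hatch fully down latches it shut.
- sample: Sample port module, left or right of the like lamp module, centres 170 mm apart. Dark box 145 (x) x 130 (y) x 58 mm on the deck, its origin centre of its underside; the hatch is its top: 130 mm front to back, 115 mm wide, 6 mm thick, flush with the rim, hinged 10 mm inside its far (+x) edge, 114 mm from the pad's centre. Fixed.
- lamp_hatch_pad (a point): Lamp hatch, to be left alone: like the sample hatch, but six straight raised ribs in place of the window. Point: centre of the upper face of its press pad (ribbed, 24 x 44 mm, raised 4 mm), at the middle of the hatch's near edge, 151 mm above the bench. Axes while shut: x level from pad to hinge, y along the hinge, z up.
- lamp_hatch (a joint): Lamp hatch's hinge, rad: 0 shut and latched, negative pressed in (stop -0.08: pad 9 mm down), positive swung up (stop 1.15). Push-push latch: press the pad 7 to 9 mm down (about 3 N until the stop) and let go: its spring swings it up in about 1 s, following the withdrawing finger. Too shallow a press leaves it latched; pressing the open hatch fully down latches it shut.
- lamp: Lamp module, beside the sample module. Dark box 145 (x) x 130 (y) x 58 mm on the deck, its origin centre of its underside; the hatch is its top: 130 mm front to back, 115 mm wide, 6 mm thick, flush with the rim, hinged 10 mm inside its far (+x) edge, 114 mm from the pad's centre. Fixed.
- shutter_top (a point): Beam shutter: upright black tab, 26 mm across its track (x), 16 mm along it (y), 26 mm tall, on a 30 x 30 x 4 mm slide. Point: centre of the tab's top, 34 mm above the deck; z up, y along the track to the end with the lens.
- shutter (a joint): m, the tab's travel along its y: 0 = beam open, 0.05 = shut, at the stop over the lens. Stays where it is left; pushing takes about 2 N.
- track: The shutter's aluminium track, 40 (x) x 120 (y) x 6 mm, on the deck in front of the modules, end blocks 12 mm high; a round glass lens (19 mm) 25 mm from the origin towards +y, which the slide covers when shut. Origin: centre of its underside. Fixed.
- chassis: Spectrometer: white chassis, flat deck 90 mm above the bench. Origin: on the bench. The deck runs from 150 mm in front of it (-x) to 130 mm behind and 200 mm to either side; then a ridge 162 mm high to 180 mm behind. The modules stand from 27 mm in front to 117 mm behind. Fixed.
- vial: Bystander: capped glass vial, 24 mm across, 45 mm tall, on the deck to the left of the track. Origin: centre of its underside.
- tin: Bystander: flat steel sample tin, 36 mm across, 20 mm tall, on the deck to the right of the track. Origin: centre of its underside.
- bottle: Bystander: amber bottle, 64 mm across, 160 mm tall, on the bench. Origin: centre of its underside.
- beaker: Bystander: glass beaker, 70 mm across, 90 mm tall, on the bench. Origin: centre of its underside.
- mortar: Bystander: white ceramic mortar, 100 mm across, 50 mm tall, on the bench. Origin: centre of its underside.
- spatula: Bystander: spatula 180 mm long lying on the bench.
- pillbox: Bystander: cardboard box 70 x 50 x 30 mm on the bench. Origin: centre of its underside.

How it is judged:
On the way, in this order (a step that is already met when the one before it is completed fails the run):
1. the shutter is pushed over the lens (value of joint shutter above 0.044 m), for 0.1 s.
2. the sample hatch is pressed in at its pad (value of joint sample_hatch below -0.045 rad and contact force between the fingers and sample_hatch above 0.3 N).
3. the sample hatch has sprung open (value of joint sample_hatch above 1.05 rad), for 0.3 s.
At the end, for the whole second after the job is handed in: The shutter stands within 6 mm of its stop over the lens, the sample hatch stands open at 1.05 rad or more and at rest, the lamp hatch is shut, and every bystander is within 20 mm of where it stood (value of joint shutter above 0.044 m and value of joint sample_hatch above 1.05 rad and velocity of joint sample_hatch between -0.05 and 0.05 rad/s and value of joint lamp_hatch between -0.02 and 0.02 rad and distance of each of vial, tin, bottle, beaker, mortar, spatula, pillbox from where it was at the start of the episode below 0.02 m); the robot touches nothing.
It fails at once if the sample hatch opens while the shutter is not over the lens (value of joint sample_hatch above 0.15 rad and value of joint shutter below 0.042 m).
It fails at once if the lamp hatch is pressed in or opened (value of joint lamp_hatch above 0.1 rad or value of joint lamp_hatch below -0.035 rad).
It fails at once if the sample hatch is pushed back down after it has sprung up (value of joint sample_hatch between 0.3 and 1.05 rad and velocity of joint sample_hatch below -0.2 rad/s).
It fails at once if the shutter tab is gripped or forced (over 35 N), or the sample hatch is forced (over 40 N) (contact force between the fingers and shutter above 35 N or contact force between the fingers and sample_hatch above 40 N).
It fails at once if a bystander is pushed away, lifted or tipped (distance of any of vial, tin, bottle, beaker, mortar, spatula, pillbox from where it was at the start of the episode above 0.03 m or angle between any of vial, tin, bottle, beaker, mortar, pillbox's own z axis and vertical above 0.5 rad).
It also fails if it takes over 45 s, if anything falls off the work surface, if the arm or the gripper's body presses on something with over 40 N, if the wrist force passes 120 N, or if a joint passes its speed limit or range.

## Working session

There is one attempt and no reset: what is moved stays moved. The work goes in short steps, Python scripts to look and compute and a tool call to move; the robot and the scene stay as the last step left them, time stands still between calls to the robot, and variables do not carry over. Pictures are saved under pics/ and viewed, about 8 in all and at most 12, crops included, and the job is handed in when it is done.

Besides the shell and the picture viewer there is one more tool, called after "Call:" as name(argument=value, ...) on one line, values as JSON. move_arm: Moves the arm, as the interface text tells. Its arguments: {"type":"object","properties":{"commands":{"type":"array","items":{"type":"array","items":{"type":"array","items":{"type":"number"}}}},"newtons":{"type":"number"}},"required":["commands"]}

```bash
mkdir -p pics; cat > h.py <<'E'
import numpy as np, cv2
from workcell import sensors, optics, env
def grab(n,f):
    c=optics.calibration(n); im,d=optics.grab_frame(n); cv2.imwrite('pics/'+f+'.png',im)
    np.savez('pics/'+f+'.npz',im=im,d=d,K=c['mtx'],T=c['camera_from_world']); return im,d,c
def world(f,u,v,r=1):
    z=np.load('pics/'+f+'.npz'); d=z['d'][v-r:v+r+1,u-r:u+r+1]; d=np.median(d[d>0]); K=z['K']
    p=np.array([(u-K[0,2])/K[0,0]*d,-(v-K[1,2])/K[1,1]*d,-d,1]); return (np.linalg.inv(z['T'])@p)[:3].round(4)
def cloud(f):
    z=np.load('pics/'+f+'.npz'); d=z['d'];K=z['K'];v,u=np.indices(d.shape)
    P=np.stack([(u-K[0,2])/K[0,0]*d,-(v-K[1,2])/K[1,1]*d,-d,np.ones_like(d)],-1)
    return (P@np.linalg.inv(z['T']).T)[...,:3],d>0
E
python3 - <<'E'
from h import *
s=sensors.state();print(s['time_s'],s['tcp_pos'],s['tcp_rot'],s['finger_gap'],s['force'])
a=grab('top','top0')[0];b=grab('scene','sc0')[0]
print(optics.calibration('top'))
E
```

```text
0.0 [0.25390144 0.5975375  0.23148211] [-3.13903250e+00  5.50105794e-05  2.73983381e+00] 0.09277042424813167 [-0.37466105 -0.07197213  0.03789351]
{'mtx': array([[523.31223705,   0.        , 272.92118621],
       [  0.        , 523.31223705, 211.44512838],
       [  0.        ,   0.        ,   1.        ]]), 'camera_from_world': array([[-0.01281538, -0.9997638 , -0.01755328,  0.04132215],
       [ 0.99113816, -0.01502209,  0.13198286, -0.59538809],
       [-0.13221537, -0.01570631,  0.99109657, -1.68527075],
       [ 0.        ,  0.        ,  0.        ,  1.        ]])}
```

View pics/top0.png

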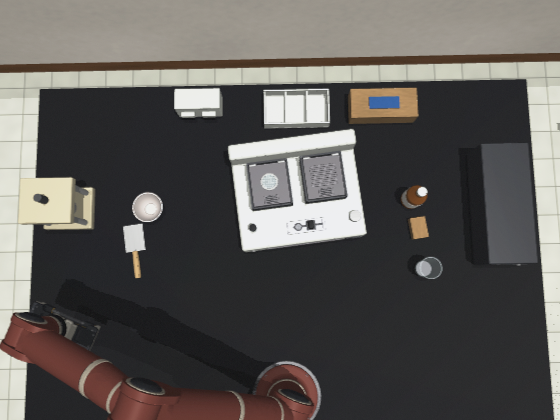

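View pics/sc0.png

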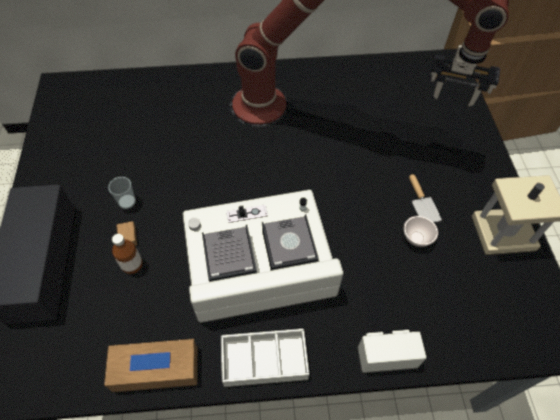

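Top view: the sample hatch (round window) is at (270,182) with its pad near (272,205). The lamp hatch is at (323,175), the tab near (311,224), and the lens near (298,227). I'll zoom in and measure.

```bash
python3 - <<'E'
from h import *
im=np.load('pics/top0.npz')['im']
cv2.imwrite('pics/crop.png',cv2.resize(im[125:255,225:370],None,fx=5,fy=4.5,interpolation=cv2.INTER_CUBIC))
P,ok=cloud('top0')
m=ok&(P[...,2]>.138)&(P[...,2]<.156)
n,l,s,c=cv2.connectedComponentsWithStats(m.astype('uint8'))
for i in range(1,n):
    if s[i][4]>200:
        q=P[l==i]; r=cv2.minAreaRect((q[:,:2]*1000).astype('float32')); print(s[i],np.median(q,0),r)
m=ok&(P[...,2]>.08)&(P[...,2]<.1)&(np.abs(P[...,1])<.4)
q=P[m]; print(cv2.minAreaRect((q[:,:2]*1000).astype('float32')),len(q),np.median(q[:,2]))
for u,v in [(311,224),(311,225),(310,224),(298,227),(272,205),(328,198),(354,215),(253,228)]: print(u,v,world('top0',u,v,0))
E
```

```text
[ 299  151   49   51 1748] [ 0.69286527 -0.12561531  0.14910549] ((692.261474609375, -125.29898834228516), (145.55422973632812, 130.5202178955078), 6.729267120361328)
[ 246  158   47   51 1751] [0.6729831  0.04291989 0.14922249] ((672.201171875, 43.4333610534668), (145.5751495361328, 129.91586303710938), 6.543203830718994)
((521.6458740234375, -30.298370361328125), (987.8480834960938, 745.7352294921875), 1.7306195497512817) 7371 0.09089958521616914
311 224 [ 0.5441 -0.0871  0.1168]
311 225 [ 0.5406 -0.0868  0.1204]
310 224 [ 0.5438 -0.0837  0.1205]
298 227 [ 0.5376 -0.0469  0.0945]
272 205 [0.6037 0.0341 0.1339]
328 198 [ 0.6223 -0.1405  0.1387]
354 215 [ 0.5711 -0.223   0.1122]
253 228 [0.5331 0.0943 0.1278]
```

View pics/crop.png

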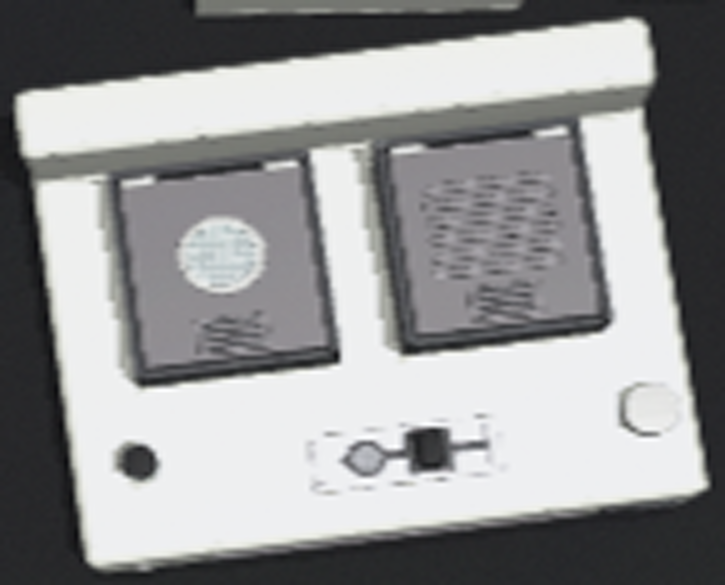

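Pad estimate: (0.621, 0.037, 0.151), with module yaw about 6.7°. I'll move closer for a wrist view of the shutter.

```bash
cat >> h.py <<'E'
from scipy.spatial.transform import Rotation as Rn
def to(*targets,yaw=None):
    s=sensors.state();p=s['tcp_pos'];R=Rn.from_euler('xyz',s['tcp_rot'])
    print('at',np.round(p,4),'yaw',np.degrees(s['tcp_rot'][2]).round(2),'F',np.round(s['force'],2),'t',s['time_s'],'gap',s['finger_gap'])
    for t in targets: print(t,(R.inv().apply(np.array(t)-p)/.06).round(3))
    if yaw is not None: print('turn',-(((yaw-np.degrees(s['tcp_rot'][2])+180)%360)-180)/6)
E
python3 -c "
from h import *
to([.35,.45,.235],[.48,.2,.25],[.5,-.05,.26],[.5,-.09,.26],yaw=186.7)"
```

```text
at [0.2539 0.5976 0.2316] yaw 156.98 F [-0.73 -0.79 -0.16] t 0.1 gap 0.09278443098881814
[0.35, 0.45, 0.235] [-2.436 -1.639 -0.053]
[0.48, 0.2, 0.25] [-6.059 -4.627 -0.296]
[0.5, -0.05, 0.26] [-7.995 -8.332 -0.454]
[0.5, -0.09, 0.26] [-8.256 -8.946 -0.452]
turn -4.9527649959428475
```

Call:
move_arm(commands=[[[-0.8,-0.6,-0.1,-1,-1],[-1.6,-1.2,-0.1,-2,-1],[-2.4,-1.8,-0.1,-3,-1],[-3.2,-2.4,-0.2,-4,-1],[-4.0,-3.0,-0.2,-4.95,-1]]], newtons=20)

```text
time_s: 0.72
tcp_pos: [0.4055, 0.3369, 0.2448]
tcp_rot: [3.142, 0.0, -3.022]
force: [0.8, -0.7, 1.0]
finger_gap: 0.0477
```

```bash
python3 -c "
from h import *
to([.48,.2,.25],[.5,-.05,.26],[.5,-.09,.26],yaw=186.7)"
```

```text
at [0.4055 0.3369 0.2448] yaw -173.13 F [ 0.84 -0.71  1.05] t 0.725 gap 0.04773420242776518
[0.48, 0.2, 0.25] [-0.959 -2.414 -0.087]
[0.5, -0.05, 0.26] [-0.791 -6.591 -0.254]
[0.5, -0.09, 0.26] [-0.712 -7.252 -0.254]
turn 0.028815681581212022
```

Call:
move_arm(commands=[[[-0.3,-0.9,-0.1,0,-1],[-0.6,-1.8,-0.1,0,-1],[-0.8,-2.8,-0.2,0,-1],[-0.8,-3.8,-0.25,0,-1],[-0.8,-4.8,-0.25,0,-1]]])

```text
time_s: 1.35
tcp_pos: [0.4859, 0.0562, 0.2597]
tcp_rot: [-3.142, 0.0, -3.025]
force: [1.3, -0.4, -0.2]
finger_gap: 0.0012
```

Call:
move_arm(commands=[[[0,-1.0,0,0,-1],[0,-1.8,0,0,-1],[0,-1.8,0,0,-1]]])

```text
time_s: 1.72
tcp_pos: [0.498, -0.0542, 0.2592]
tcp_rot: [-3.139, -0.001, -3.034]
force: [0.7, 1.5, 0.6]
finger_gap: 0.0006
```

```bash
python3 -c "
from h import *
to([.5,-.05,.26],yaw=186.7)
grab('wrist','w1')"
```

```text
at [ 0.498  -0.0542  0.2592] yaw -173.86 F [0.73 1.45 0.63] t 1.725 gap 0.0005578708543547737
[0.5, -0.05, 0.26] [-0.041  0.066 -0.013]
turn -0.0925239082759693
```

View pics/w1.png

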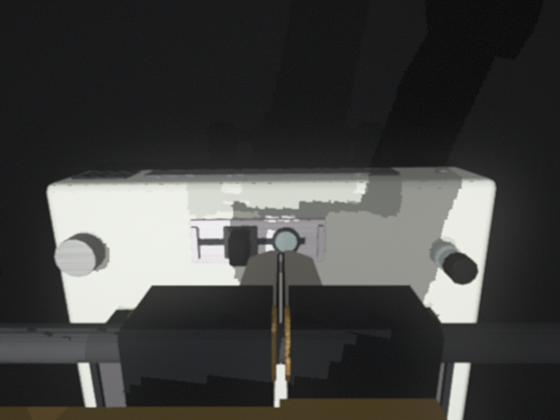

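Wrist view (robot side at the top): tab at about (240,245), lens at (286,240), tin on the left, vial on the right.

```bash
python3 - <<'E'
from h import *
for u,v in [(286,240),(195,243),(321,240),(240,230),(240,235),(240,245),(230,240),(250,240),(240,258)]: print(u,v,world('w1',u,v,0))
P,ok=cloud('w1')
x=P[...,0];y=P[...,1];z=P[...,2]
c,s=np.cos(np.radians(6.7)),np.sin(np.radians(6.7))
dx,dy=x-.672,y-.0434
lx,ly=dx*c+dy*s,-dx*s+dy*c
m=ok&(z>.115)&(z<.13)&(abs(x-.54)<.04)&(abs(y+.09)<.06)
print(m.sum(),[np.percentile(a[m],[2,50,98]).round(4) for a in (lx,ly,x,y,z)])
m=ok&(z>.0985)&(z<.115)&(abs(x-.54)<.03)&(y<-.05)&(y>-.125)
print(m.sum(),[np.percentile(a[m],[2,50,98]).round(4) for a in (lx,ly)])
E
```

```text
286 240 [ 0.5351 -0.0453  0.099 ]
195 243 [ 0.5452 -0.1244  0.1023]
321 240 [ 0.5311 -0.0149  0.1011]
240 230 [ 0.5283 -0.086   0.1045]
240 235 [ 0.5281 -0.0846  0.1178]
240 245 [ 0.5345 -0.0834  0.1239]
230 240 [ 0.5316 -0.092   0.1226]
250 240 [ 0.5383 -0.0769  0.0997]
240 258 [ 0.546  -0.0826  0.1237]
621 [array([-0.1578, -0.1467, -0.133 ]), array([-0.1198, -0.112 , -0.1044]), array([0.5283, 0.5394, 0.553 ]), array([-0.0931, -0.0848, -0.0769]), array([0.1161, 0.1239, 0.1255])]
743 [array([-0.1596, -0.1499, -0.1311]), array([-0.1528, -0.1109, -0.0807])]
```

```bash
python3 -c "
from h import *
to([.5442,-.1247,.2],[.5442,-.1247,.124],yaw=186.7)"
```

```text
at [ 0.498  -0.0508  0.2592] yaw -173.57 F [-1.04  0.07 -0.39] t 1.775 gap 7.947946466813717e-05
[0.5442, -0.1247, 0.2] [-0.628 -1.31   0.986]
[0.5442, -0.1247, 0.124] [-0.63  -1.31   2.253]
turn -0.045616473187256666
```

Call:
move_arm(commands=[[[-0.4,-0.8,0.4,0,-1],[-0.63,-1.31,1.0,0,-1],[-0.63,-1.31,1.0,0,-1],[-0.63,-1.31,1.7,0,-1],[-0.63,-1.31,1.95,0,-1]]])

```text
time_s: 2.4
tcp_pos: [0.5441, -0.1195, 0.1416]
tcp_rot: [3.139, -0.003, -3.021]
force: [-0.2, 0.0, 0.1]
finger_gap: 0.0002
```

```bash
python3 -c "
from h import *
grab('wrist','w2')
to([.5442,-.1247,.124],[.5373,-.0703,.124],yaw=186.7)"
```

```text
at [ 0.5435 -0.1198  0.1405] yaw -173.13 F [-0.13  0.02 -1.24] t 2.45 gap 0.00026731970192367394
[0.5442, -0.1247, 0.124] [-0.002 -0.083  0.275]
[0.5373, -0.0703, 0.124] [0.003 0.831 0.278]
turn 0.028363486302168894
```

View pics/w2.png

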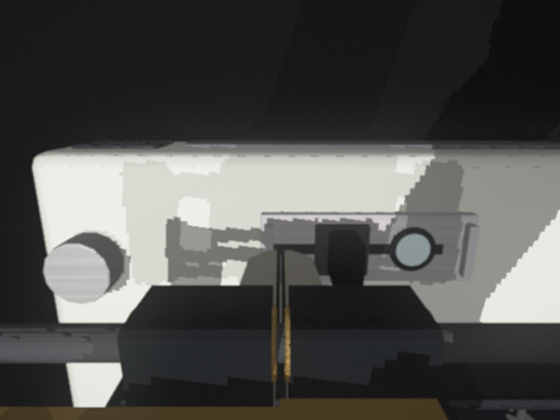

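The fingers (column about 280) stand beside the tab (320–370), on its -y side. I'll descend and then push.

Call:
move_arm(commands=[[[0,-0.08,0.27,0,-1],[0,-0.08,0.27,0,-1],[0,0.1,0.27,0,-1],[0,0.25,0.27,0,-1],[0,0.35,0.27,0,-1]]])

```text
time_s: 3.08
tcp_pos: [0.5432, -0.1017, 0.1272]
tcp_rot: [-3.14, 0.002, -3.024]
force: [-0.7, -2.8, 2.5]
finger_gap: 0.0005
```

```bash
python3 -c "
from h import *
to([.5373,-.0703,.124],yaw=186.7)"
```

```text
at [ 0.5432 -0.1017  0.1272] yaw -173.28 F [-0.75 -2.78  2.52] t 3.075 gap 0.0004973992233114024
[0.5373, -0.0703, 0.124] [0.036 0.531 0.052]
turn 0.0038998447404310355
```

Call:
move_arm(commands=[[[0,0.13,0.02,0,-1],[0,0.26,0.02,0,-1],[0,0.38,0.02,0,-1],[0,0.48,0.02,0,-1]]])

```text
time_s: 3.58
tcp_pos: [0.5396, -0.0727, 0.1254]
tcp_rot: [-3.141, 0.001, -3.025]
force: [0.7, -2.4, 2.3]
finger_gap: 0.0006
```

```bash
python3 - <<'E'
from h import *
to([.5373,-.0703,.124],yaw=186.7)
grab('wrist','w3')
E
```

```text
at [ 0.5396 -0.0727  0.1254] yaw -173.3 F [ 0.71 -2.38  2.29] t 3.575 gap 0.0006022871744463137
[0.5373, -0.0703, 0.124] [0.033 0.044 0.023]
turn -0.0007644368897482915
```

View pics/w3.png

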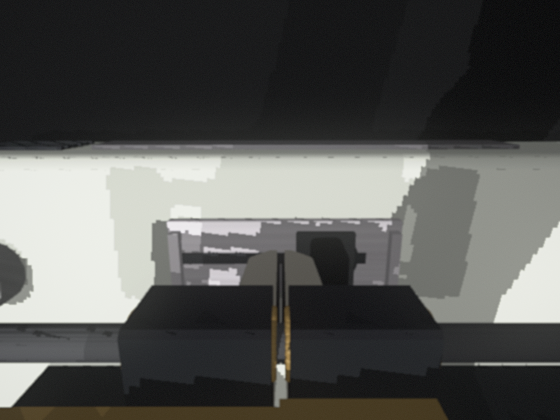

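The tab now covers the lens (slide edge at column 357, slot end at 365). I'll push in small steps until the force rises.

Call:
move_arm(commands=[[[0,0.07,0.02,0,-1],[0,0.12,0.02,0,-1]]])

```text
time_s: 3.88
tcp_pos: [0.5386, -0.0683, 0.124]
tcp_rot: [-3.138, 0.0, -3.026]
force: [1.2, -7.6, 0.7]
finger_gap: 0.0007
```

Call:
move_arm(commands=[[[0,0.06,0,0,-1],[0,0.1,0,0,-1]]])

```text
time_s: 4.12
tcp_pos: [0.5385, -0.068, 0.1241]
tcp_rot: [-3.131, 0.001, -3.03]
force: [2.5, -14.7, 0.1]
finger_gap: 0.0002
```

At the stop: the force rose to 15 N and the tab no longer moved. Backing off and lifting.

Call:
move_arm(commands=[[[0,-0.5,0,0,-1],[0,-0.5,0,0,-1],[0,-0.5,-0.8,0,-1],[0,-0.5,-1.7,0,-1],[0,-0.5,-1.7,0,-1]]])

```text
time_s: 4.75
tcp_pos: [0.5435, -0.0877, 0.2299]
tcp_rot: [3.141, 0.008, -3.023]
force: [-0.2, -0.3, -0.3]
finger_gap: 0.0004
```

```bash
python3 - <<'E'
from h import *
to([.619,.0372,.225],[.619,.0372,.18],yaw=186.7)
grab('top','top1'); grab('wrist','w4')
P,ok=cloud('w4'); x,y,z=P[...,0],P[...,1],P[...,2]
c,s=np.cos(np.radians(6.7)),np.sin(np.radians(6.7))
dx,dy=x-.672,y-.0434
lx,ly=dx*c+dy*s,-dx*s+dy*c
m=ok&(z>.115)&(z<.13)&(abs(lx+.1467)<.02)&(abs(ly+.08)<.06)
print(m.sum(),[np.percentile(a[m],[2,50,98]).round(4) for a in (lx,ly,z)])
P,ok=cloud('top1'); x,y,z=P[...,0],P[...,1],P[...,2]
m=ok&(z>.1495)&(z<.156)&(abs(x-.62)<.04)&(abs(y-.0374)<.05)
print(m.sum())
i=np.load('pics/top1.npz')['im'][125:255,225:370];cv2.imwrite('pics/c1.png',cv2.resize(i,None,fx=4,fy=4,interpolation=cv2.INTER_CUBIC))
E
```

```text
at [ 0.5435 -0.0877  0.2299] yaw -173.18 F [-0.18 -0.29 -0.34] t 4.75 gap 0.0004178848875736639
[0.619, 0.0372, 0.225] [-1.496  1.917  0.093]
[0.619, 0.0372, 0.18] [-1.49   1.917  0.843]
turn 0.02017113136247417
833 [array([-0.1576, -0.1462, -0.1332]), array([-0.0804, -0.0733, -0.0652]), array([0.1161, 0.124 , 0.1255])]
265
```

View pics/w4.png

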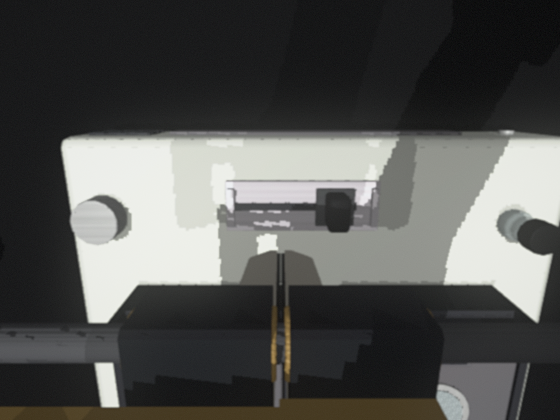

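The shutter is at its stop: tab centre at local y -73 mm against the lens at -72 mm, after about 39 mm of travel. Next I'll go above the pad.

Call:
move_arm(commands=[[[-0.5,0.6,0,0,-1],[-1.0,1.3,0,0,-1],[-1.48,1.92,0,0,-1],[-1.48,1.92,0.6,0,-1],[-1.48,1.92,0.85,0,-1]]])

```text
time_s: 5.48
tcp_pos: [0.6132, 0.036, 0.1708]
tcp_rot: [3.141, -0.009, -3.023]
force: [-0.3, -0.7, -0.1]
finger_gap: 0.0005
```

```bash
python3 - <<'E'
from h import *
to([.618,.037,.165],[.618,.037,.157],yaw=186.7)
i=grab('top','top2')[0]
w=grab('scene','sc2')[0]
a=cv2.resize(i[140:250,225:365],(560,440),interpolation=cv2.INTER_CUBIC)
cv2.imwrite('pics/c2.png',cv2.resize(w[180:330,170:350],None,fx=4,fy=4,interpolation=cv2.INTER_CUBIC))
E
```

```text
at [0.6132 0.036  0.1708] yaw -173.21 F [-0.29 -0.69 -0.06] t 5.475 gap 0.0005391753463639476
[0.618, 0.037, 0.165] [-0.082  0.007  0.096]
[0.618, 0.037, 0.157] [-0.083  0.006  0.23 ]
turn 0.01508657756530359
```

View pics/c2.png

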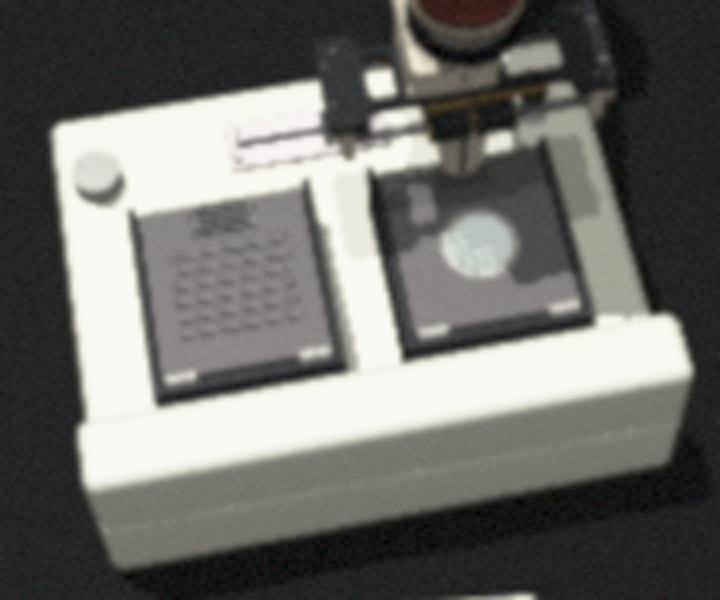

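The fingertips are over the middle of the sample hatch's near edge, on the pad. I'll nudge forward a little and press gradually.

Call:
move_arm(commands=[[[-0.1,0,0,0,-1],[-0.1,0,0.08,0,-1],[-0.1,0,0.14,0,-1],[-0.1,0,0.19,0,-1],[-0.1,0,0.24,0,-1]]])

```text
time_s: 6.2
tcp_pos: [0.622, 0.0353, 0.1611]
tcp_rot: [-3.141, 0.0, -3.025]
force: [-1.2, -0.5, 3.1]
finger_gap: 0.0005
```

Call:
move_arm(commands=[[[0,0,0.05,0,-1],[0,0,0.08,0,-1]]])

```text
time_s: 6.45
tcp_pos: [0.6221, 0.0353, 0.1576]
tcp_rot: [-3.141, 0.0, -3.025]
force: [-5.1, -1.3, 16.3]
finger_gap: 0.0004
```

Call:
move_arm(commands=[[[0,0,0.05,0,-1],[0,0,0.05,0,-1]]])

```text
time_s: 6.7
tcp_pos: [0.6221, 0.0353, 0.1574]
tcp_rot: [-3.141, 0.002, -3.025]
force: [-7.9, -1.6, 21.8]
finger_gap: 0.0006
```

The hatch is at its stop (22 N, no further motion). I'll withdraw up and back.

Call:
move_arm(commands=[[[0,0,-0.6,0,-1],[0.7,0,-1.2,0,-1],[1.5,0,-1.6,0,-1],[2.0,0,-1.8,0,-1],[2.0,0,-1.8,0,-1]]])

```text
time_s: 7.32
tcp_pos: [0.5018, 0.0215, 0.2619]
tcp_rot: [-3.142, 0.002, -3.025]
force: [0.5, -0.1, -1.2]
finger_gap: 0.0002
```

Call:
move_arm(commands=[[[0,0,0,0,-1],[0,0,0,0,-1],[0,0,0,0,-1],[0,0,0,0,-1],[0,0,0,0,-1]]])

```text
time_s: 7.95
tcp_pos: [0.5029, 0.0216, 0.2607]
tcp_rot: [-3.142, -0.0, -3.025]
force: [-0.9, -1.0, -0.4]
finger_gap: 0.0003
```

Call:
move_arm(commands=[[[0,0,0,0,-1],[0,0,0,0,-1],[0,0,0,0,-1],[0,0,0,0,-1],[0,0,0,0,-1]]])

```text
time_s: 8.57
tcp_pos: [0.5028, 0.0216, 0.2609]
tcp_rot: [-3.142, -0.0, -3.025]
force: [0.1, -0.6, -0.6]
finger_gap: 0.0005
```

```bash
python3 - <<'E'
from h import *
to([.5,0,.26])
i=grab('top','top3')[0]; w=grab('scene','sc3')[0]
r=lambda a:cv2.resize(a,None,fx=1.4,fy=1.4)
cv2.imwrite('pics/c3.png',np.hstack([cv2.resize(i[120:260,220:375],(400,361)),cv2.resize(w[170:330,165:345],(400,361))]))
P,ok=cloud('top3');x,y,z=P[...,0],P[...,1],P[...,2]
c,s=np.cos(np.radians(6.7)),np.sin(np.radians(6.7))
dx,dy=x-.672,y-.0434
lx,ly=dx*c+dy*s,-dx*s+dy*c
m=ok&(abs(ly)<.05)&(lx>-.02)&(lx<.08)&(z>.155)
p=np.polyfit(lx[m],z[m],1);print(m.sum(),'angle',-np.arctan(p[0]),z[m].max(),lx[m].min())
a=np.load('pics/top0.npz')['im'].astype(int);d=np.abs(i.astype(int)-a).max(-1)
for n,(u,v) in dict(vial=(253,228),tin=(354,215),bottle=(414,197),pill=(419,228),beaker=(429,268),mortar=(147,207),spat=(134,240)).items(): print(n,(d[v-15:v+16,u-15:u+16]>50).sum())
E
```

```text
at [0.5028 0.0216 0.2609] yaw -173.32 F [ 0.11 -0.63 -0.63] t 8.575 gap 0.0005165475725661437
[0.5, 0, 0.26] [ 0.089 -0.351  0.015]
354 angle 1.0704545007759951 0.2711655901987795 -0.0192820467326366
vial 870
tin 0
bottle 0
pill 0
beaker 0
mortar 0
spat 0
```

View pics/c3.png

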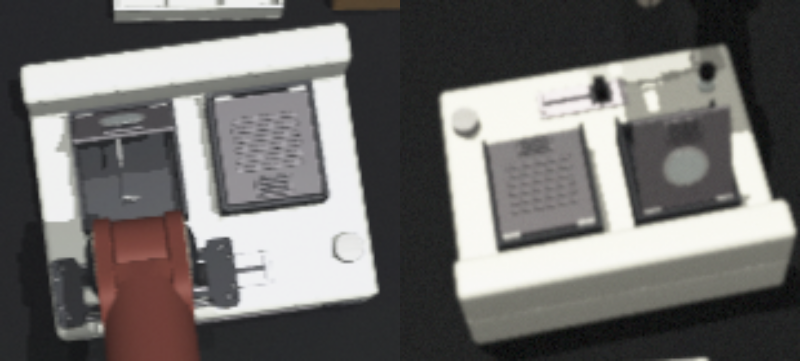

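Left, top view: the sample hatch is open and the lamp hatch shut. Right, scene view: the tab is at the lens end of the track, and the vial is upright at (707,75). Nothing touches the arm, so I'm handing in.

```bash
python3 -c "
from h import *
print(env.finish_job())"
```

```text
the job is handed in; nothing more can be done
None
```

The beam shutter is over the lens and the sample hatch is open. I handed the job in at about 8.7 s; it reports no verdict.

- **Shutter:** I pushed the tab along its track with the closed fingertips until it stopped moving, at about 15 N. Depth images put the tab about 39 mm along, with its centre within 2 mm of the lens centre.
- **Sample hatch:** I pressed the pad once, to about 8 mm, peaking at about 23 N measured. After I withdrew up and back, the hatch sprang open by itself. I did not touch it again.
- **Hatch angle:** A rough fit to the top camera's depth gave 1.07 rad, just above the 1.05 limit. The top edge height (271 mm) fits the hatch standing nearer its 1.15 stop, but I did not measure the angle more precisely.
- **Left alone:** The last pictures show the lamp hatch shut. The tin, bottle, beaker, mortar, spatula and pillbox are unchanged from the first picture.
- **Vial:** The arm hid the vial in the top view, so that comparison failed for it. The scene view shows it standing upright, seemingly in its place; I did not measure its position.
- **Arm:** The wrist force read about 0 after withdrawing, so the robot was touching nothing.

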